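# Clear the bead drill's T-slot with the scraper

### The arm

A 6-joint arm with a two-finger parallel gripper is mounted at the origin on the work surface. World frame = base frame: x ahead of the robot, y to its left, z up, the work surface at z = 0. Lengths are in m, angles in rad, forces in N, time in s.
With the tool pointing down it reaches from about 0.375 to 0.975 m from the base axis. Payload 3.8 kg.
Tool frame: the origin (TCP) lies where the fingers leave the gripper's body, on its centre line; the fingertips stand 73 mm ahead of it and the grasp point (between the pads) lies 54 mm ahead of it; z points along the fingers, y is the line along which they close (so a half turn about z gives the same grasp; the last joint's range is limited). The gripper opens to 85 mm and grips with 20 to 120 N. Pads are 22 mm wide; open, the fingers measure 114 mm over their backs; the gripper's body (76 mm by 85 mm) begins 54 mm behind the grasp point. The pads swing forward as they close: fully open they stand 13 mm farther back than shut.
Start: joints at [1.306, 0.264, 1.604, -0, 1.274, -0.037], TCP at [0.152, 0.658, 0.304] pointing down, gripper open.
Joint ranges: [-2.63, 2.63], [-0.94, 2.18], [0.31, 2.57], [-1.31, 4.45], [0, 2.66], [-2.55, 2.55]. Speed limits (rad/s): [2.57, 2.57, 3.14, 3.14, 3.14, 3.14].

### API

Orientations are given as a rotation vector (axis times angle).
In Python, from workcell import read_state, viewer, bot gives the robot as it stands.
- The arm moves only by the tool jog_arm, never from a script. Its argument "increments" is a list that holds one entry, the list of rows, each a list of 7 numbers: the shift along the tool's x, y, z in units of 30 mm (1.0 is 30 mm), then the turn, a rotation vector about the tool's x, y, z in units of 6 degrees (1.0 is 6 degrees), then the opening, from -1 (shut) to 1 (fully open). A call has exactly 5 rows; each row shifts and turns the commanded pose from where the row before left it, along the tool's axes as they then stand; what a row does not reach is not made up. A row lasts 1/12 s, in which the tool goes at most 41.7 mm and 7.16 degrees, less where a joint would pass 70% of its speed; a pose out of reach is approached as far as the arm can. A call is refused whole if a number of a shift passes 1 or a number of a turn 1, either way. A call with a gripper value outside its range is refused whole. The fingers move at their own pace and stop on an object; "force" is the grip in N (left out, the last holds). Time passes only in rows, so rows that do not move let the fingers close, or fill a call up. It gives the time, the measured TCP pose, the force, the opening and the grip force at its end, in the units of the state.
- read_state(): the state, without advancing time (a new reading comes with each control period).
- viewer.read_camera(name): name is "scene" or "top"; returns (picture, depth): 400x640x3 uint8, blue, green, red; 400x640 float32, m along the optical axis (not along the pixel's ray), 0 where there is no reading.
- viewer.camera_params(name): a dict with "fx", "fy", "cx", "cy" (pixels), "R" (3x3) and "t" (3): a world point X has camera coordinates R X + t. Camera axes: x right, y down, z forward; pixel columns grow to the right and rows downward; lengths in m; the calibration is good to about 2 mm. A picture is of the moment at which its call begins. camera_params takes no time and is no camera call.
- bot.finish_job(): hands the job in; it is judged then, once.
The state is a dict: "time": time; "q": joint angles; "joint_vel": joint speeds; "joint_torque": joint torques, N m; "tool_pos": TCP position; "tcp_rot": TCP orientation; "wrist_force": force on the tool from outside, world axes, zero at the start; "torque": the same for the moment, N m; "width": opening from 0.0 (shut) to 1.0 (fully open); "grip_force": force on a finger pad.
Only numpy, scipy, OpenCV 4.12 (cv2) and the standard library are available. Lean on these libraries where they do the work, as an engineer would, in place of code of your own. Each camera call takes 0.05 s, during which the arm holds its last target. There are 200 camera calls.

### The job

A brass offcut is lodged in the T-slot of the bead drill's bed. Take the scraper from its sloping wooden rest, reach into the slot behind the offcut and push it along the slot, under the drill's arm and out of the open end, so that it falls into the catch tray; then lay the scraper back on its rest as it was, blade down in the channel. Leave the other things on the bench where they are.

Things in the scene. Friction and masses are not known exactly. Their poses are not given: they have to be found in the camera images.
- drill: Small bench drill for beads, fixed, under 0.27 m high. Origin: on the table under the centre of its bed; x along the T-slot towards its open end, y to the side of the column, z up. Bed 200 (x) x 100 (y) mm, top 65 mm above the table. Column 30 mm in diameter at x = 105, y = 92 mm; motor 60 mm in diameter on the arm at x = 105, y = 80, up to 260 mm.
- slot_end (a point): Middle of the slot's open end, on the slot's floor (drill frame x = 100, y = 0, z = 45 mm); axes as the drill's. The T-slot runs along x from a solid stop at drill x = -90 mm to here. Throat 16 mm wide through lips 8 mm thick (top at 65 mm); below them the undercut, 28 mm wide, 12 mm high.
- tray_floor (a point): Centre of the floor of the catch tray fixed below the open end (drill x = 155, y = 0, z = 4 mm). Inside it spans drill x = 100 to 210, y = -55 to 55 mm; its rim is 26 mm above the table.
- bridge_under (a point): Middle of the drill arm's underside where it spans the slot (drill x = 100, y = 0, z = 125 mm: 60 mm free above the bed). The arm is a fixed block at drill x = 70 to 130, y = -35 to 115, z = 125 to 185 mm; a chuck nose 26 mm in diameter hangs 16 mm below it at x = 105, a low knob sits on top. A gripper does not fit under it: hold the scraper leaning back towards the closed end.
- scrap_center (a point): Centre of the brass offcut: a block 30 (x, along the slot towards the open end) x 24 (y) x 10 (z) mm, about 60 g, loose in the undercut; it cannot come up through the throat and slides along with light friction. Seen from above through the throat.
- rest: Wooden scraper rest, fixed: base 110 (x) x 70 (y) x 8 mm spanning its x = -60 to 50 mm, origin on the table; a sloping channel leans 35 degrees from vertical towards its own -x. Channel 16 mm wide between side lips; back 90 mm long, lips 84 mm long standing 10 mm up from the back; a foot ledge closes its lower end.
- rest_seat (a point): Where the middle of the blade end lies when the scraper is seated on the foot ledge: x = 35, y = 0, z = 30 mm of the rest; axes as the rest's. From here the seated scraper points up along the rest's (-0.574, 0, 0.819); the channel is open towards (0.819, 0, 0.574).
- scraper_grip (a point): Centre of the scraper's wooden handle, 132.5 mm from the blade end. Straight tool, 90 g: z from blade end to handle, x the thin way, y the wide way; seated, x points along the rest's (0.819, 0, 0.574). Handle 18 (x) x 28 (y) mm, 100 to 165 mm along z; steel blade and shank 6 (x) x 10 (y) mm, 0 to 100 mm; balance about 75 mm.
- scraper_tip (a point): Middle of the scraper's square-cut blade end. Axes as the scraper's.
- beadtray: White divided tray of beads, 120 x 90 x 28 mm, 450 g, a bystander; origin at the centre of its underside.
- jar: Amber jar, 60 mm in diameter, 85 mm high, a bystander; origin under its centre.
- tube: Upright red plastic tube, 36 mm in diameter, 110 mm high, a bystander; origin under its centre.
- calculator: Black desk calculator 140 x 75 x 14 mm, a bystander; origin under its centre.
- ruler: Steel ruler 30 x 260 x 4 mm, lying flat, a bystander; origin under its centre.
- screwdriver: Screwdriver lying on the bench, a bystander.
- chuck_key: Small dark T-shaped chuck key, 50 x 36 x 8 mm, lying on the drill's bed beside the slot, on the side away from the column, a bystander; origin at its cross-bar.
- spool: Small wooden spool standing on end, 44 mm in diameter, 44 mm high, a bystander; origin under its centre.
Mind the look-alikes: they are no part of the job. Several things look just like the rest: the one meant starts farthest to the robot's left. What is shaped like the part that bears scraper_grip but blue is not meant.

How it is judged:
On the way, in this order (a step that is already met when the one before it is completed fails the run):
1. the scraper's blade is in the slot, behind the offcut (z of scraper_tip in the frame of drill between 0.04 and 0.057 m and y of scraper_tip in the frame of drill between -0.012 and 0.012 m and x of scraper_tip in the frame of drill between -0.095 and 0.1 m and z of scrap_center in the frame of drill above 0.045 m and x of scraper_tip in the frame of scrap_center below -0.01 m), for 0.1 s.
2. the offcut lies in the catch tray (z of scrap_center in the frame of drill below 0.035 m and x of scrap_center in the frame of drill between 0.1 and 0.21 m and y of scrap_center in the frame of drill between -0.055 and 0.055 m), for 0.2 s.
At the end, for the whole second after the job is handed in: The offcut lies still in the catch tray, and the scraper lies still and released in the channel of its rest, blade down on the foot ledge: blade end within 10 mm along, 8 mm across and 8 to 10 mm in height of its seat, handle centre within 15 mm of its seated place (all of step 2 and x of scraper_tip in the frame of rest between 0.025 and 0.045 m and y of scraper_tip in the frame of rest between -0.008 and 0.008 m and z of scraper_tip in the frame of rest between 0.022 and 0.04 m and y of scraper_grip in the frame of rest between -0.015 and 0.015 m and x of scraper_grip in the frame of rest between -0.056 and -0.026 m and linear speed of each of scraper, scrap below 0.02 m/s); the robot touches nothing.
It fails at once if a bystander is moved more than 25 mm (distance of any of beadtray, jar, tube, calculator, ruler, screwdriver, chuck_key, spool from where it was at the start of the episode above 0.025 m).
It also fails if it takes over 48 s, if anything falls off the work surface, if the arm or the gripper's body presses on something with over 40 N, if the wrist force passes 120 N, or if a joint passes its speed limit or range.

## Working session

There is one attempt and no reset: what is moved stays moved. The work goes in short steps, Python scripts to look and compute and a tool call to move; the robot and the scene stay as the last step left them, time stands still between calls to the robot, and variables do not carry over. Pictures are saved under pics/ and viewed, at most 10 in all, crops included, and the job is handed in when it is done.

Besides the shell and the picture viewer there is one more tool, called after "Emit:" by a JSON object that holds its "method" and its "body". jog_arm: Moves the arm, as the interface text tells. Its arguments: {"type":"object","properties":{"increments":{"type":"array","items":{"type":"array","items":{"type":"array","items":{"type":"number"}}}},"force":{"type":"number"}},"required":["increments"]}

```bash
mkdir -p pics; ls; python3 - <<'E'
from workcell import read_state, viewer, bot
import cv2,numpy as np
for n in("scene","top"):
    p,d=viewer.read_camera(n); cv2.imwrite(f"pics/{n}0.png",p); np.save(f"{n}0.npy",d)
    c=viewer.camera_params(n); print(n,c)
print(read_state())
E
```

```text
pics
scene {'fx': 379.02702723636224, 'fy': 379.02702723636224, 'cx': 319.9029054745636, 'cy': 202.10639585199604, 'R': array([[-0.60848743,  0.79345201,  0.01330232],
       [ 0.48515258,  0.38521757, -0.78500598],
       [-0.62798887, -0.47121262, -0.61934534]]), 't': array([ 0.28704449, -0.18723072,  1.48574805])}
top {'fx': 422.0492487964173, 'fy': 422.0492487964173, 'cx': 324.4402486700741, 'cy': 210.4056416380277, 'R': array([[-0.10448602, -0.99451926, -0.00375667],
       [-0.97269887,  0.10297912, -0.20797167],
       [ 0.20721869, -0.01807602, -0.97812764]]), 't': array([0.06000801, 0.52909468, 1.30168134])}
{'time': 0.1, 'q': array([ 1.30610253e+00,  2.64666741e-01,  1.60523140e+00,  1.34051708e-05,
        1.27370626e+00, -3.68902882e-02]), 'joint_vel': array([ 3.89883819e-04, -2.34278755e-03, -2.37671682e-03, -1.42525006e-04,
       -1.15236799e-05, -1.68583874e-03]), 'joint_torque': array([ 7.52111828e-04, -5.16701210e+01, -3.68594205e+01, -1.95499597e-04,
        6.20033476e-03, -4.19858111e-05]), 'tool_pos': array([0.15229891, 0.65706898, 0.3026971 ]), 'tcp_rot': array([-3.57029865e-01, -3.12092070e+00,  3.12085079e-03]), 'wrist_force': array([0.01518822, 0.002463  , 0.67048571]), 'torque': array([0.02812893, 0.03509448, 0.01309991]), 'grip_force': 0.0, 'width': 1.0010839770292062}
```

View pics/scene0.png

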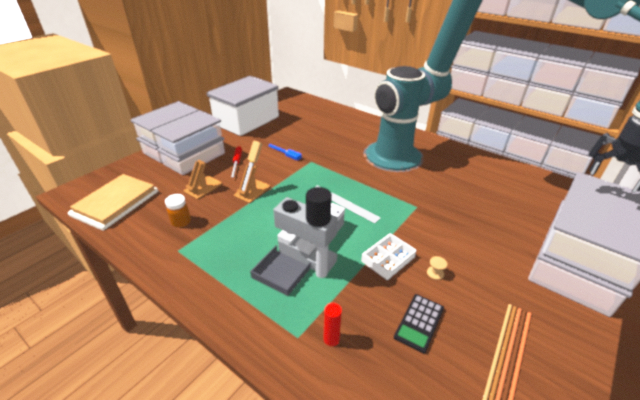

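View pics/top0.png

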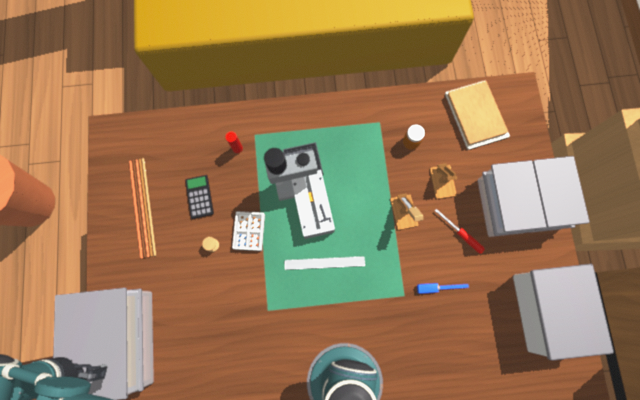

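The scene shows the drill at (310,230), a rest holding a scraper at (250,180), and an empty rest at (200,180). In top the rests are at (407,212), with the scraper, and (443,180), empty. The brass offcut is at about (312,197). World +y is image-left in top, so the rest at (407,212) is the one meant. I'll enlarge it to confirm.

```bash
python3 - <<'E'
import cv2,numpy as np
p=cv2.imread("pics/top0.png");s=cv2.imread("pics/scene0.png")
a=cv2.resize(p[140:245,260:340],None,fx=5,fy=5,interpolation=cv2.INTER_CUBIC)
b=cv2.resize(p[160:240,380:460],None,fx=5,fy=5,interpolation=cv2.INTER_CUBIC)
o=np.zeros((525,800,3),np.uint8);o[:,:400]=a;o[:400,400:]=b
cv2.imwrite("pics/crop1.png",o)
c=cv2.resize(s[130:210,180:290],None,fx=6,fy=6,interpolation=cv2.INTER_CUBIC);cv2.imwrite("pics/crop2.png",c)
E
```

```text
(no output)
```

View pics/crop1.png

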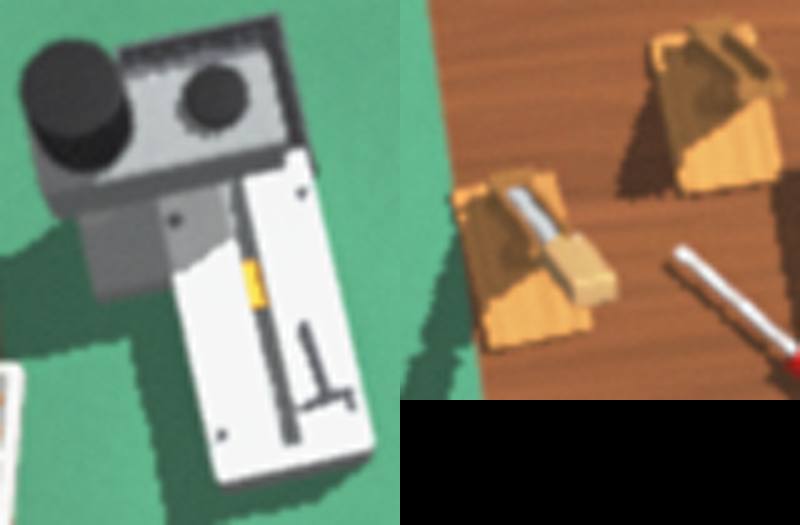

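View pics/crop2.png

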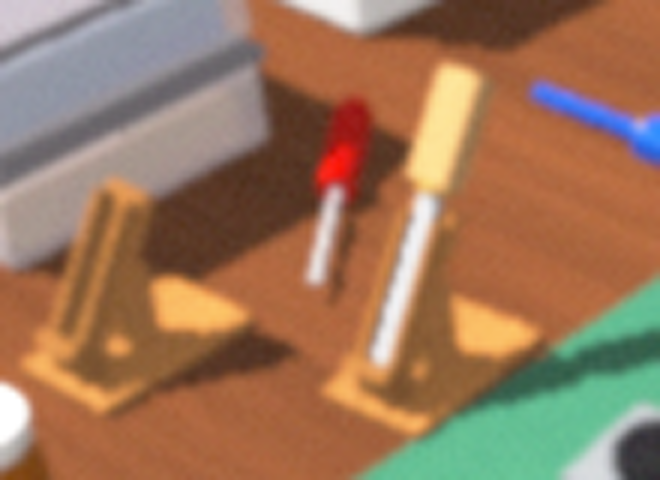

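Confirmed: the rest at top (407,212) holds the wooden-handled scraper. The empty rest at (443,180) is the look-alike. Next I'll turn these pixels into positions.

```bash
cat > h.py <<'E'
import numpy as np
from workcell import read_state, viewer, bot
from scipy.spatial.transform import Rotation as Ro
P={n:viewer.camera_params(n) for n in("scene","top")}
def at(n,u,v,z):
    c=P[n];d=c["R"].T@np.array([(u-c["cx"])/c["fx"],(v-c["cy"])/c["fy"],1]);o=-c["R"].T@c["t"]
    return o+d*(z-o[2])/d[2]
def proj(n,X):
    c=P[n];q=c["R"]@np.asarray(X)+c["t"];return np.array([c["fx"]*q[0]/q[2]+c["cx"],c["fy"]*q[1]/q[2]+c["cy"]])
def dp(n,u,v,D):
    c=P[n];z=D[int(round(v)),int(round(u))];return c["R"].T@(np.array([(u-c["cx"])/c["fx"],(v-c["cy"])/c["fy"],1])*z-c["t"])
E
python3 - <<'E'
from h import *
np.set_printoptions(precision=4,suppress=True)
L=lambda u,v:(260+u/5,140+v/5)
Rr=lambda u,v:(380+(u-400)/5,160+v/5)
D=np.load("top0.npy")
for nm,u,v,z in [("slotclosed",291,440,.065),("slotfar",238,182,.065),("bedBL",219,478,.065),("bedBR",373,442,.065),("trayRimR",315,165,.026),("scrap",255,285,.055),("scrapback",257,308,.055),("scrapfront",253,262,.055)]:
    print(nm,at("top",*L(u,v),z),dp("top",*L(u,v),D))
for nm,u,v,z in [("rBL",485,348,.008),("rBR",592,328,.008),("rTL",455,192,.008),("rTR",558,175,.008),("tip",518,190,.033),("shank",555,243,.1),("hnd",580,265,.15)]:
    print(nm,at("top",*Rr(u,v),z),dp("top",*Rr(u,v),D))
D=np.load("scene0.npy");S=lambda u,v:(180+u/6,130+v/6)
for nm,u,v,z in [("tip",380,360,.033),("shank",405,280,.07),("shank2",428,200,.1),("h1",435,160,.13),("h2",455,90,.15),("bR",415,435,.008),("bL",325,385,.008),("bB",543,335,.008)]:
    print(nm,at("scene",*S(u,v),z),dp("scene",*S(u,v),D))
E
```

```text
slotclosed [0.476 0.03  0.065] [0.4796 0.03   0.0437]
slotfar [0.6486 0.047  0.065 ] [0.6542 0.0472 0.0467]
bedBL [0.4566 0.0776 0.065 ] [0.4575 0.0778 0.059 ]
bedBR [ 0.4692 -0.0215  0.065 ] [ 0.4792 -0.0238  0.0047]
trayRimR [ 0.6667 -0.005   0.026 ] [ 0.6736 -0.0055  0.0035]
scrap [0.5814 0.0428 0.055 ] [0.5808 0.0428 0.0574]
scrapback [0.566  0.0431 0.055 ] [0.5691 0.0432 0.0419]
scrapfront [0.5968 0.0426 0.055 ] [0.5963 0.0426 0.0568]
rBL [ 0.453  -0.2279  0.008 ] [ 0.4534 -0.2284  0.0055]
rBR [ 0.4589 -0.3     0.008 ] [ 0.4602 -0.3021 -0.0006]
rTL [ 0.56   -0.2227  0.008 ] [ 0.5596 -0.2224  0.0097]
rTR [ 0.5644 -0.293   0.008 ] [ 0.5655 -0.2942  0.0031]
tip [ 0.5514 -0.2595  0.033 ] [ 0.5501 -0.2583  0.0386]
shank [ 0.5005 -0.2633  0.1   ] [ 0.4954 -0.2574  0.1259]
hnd [ 0.4759 -0.2647  0.15  ] [ 0.4743 -0.2626  0.1589]
tip [ 0.5564 -0.2497  0.033 ] [ 0.5565 -0.2495  0.0332]
shank [ 0.5297 -0.2525  0.07  ] [ 0.5323 -0.2495  0.0727]
shank2 [ 0.4969 -0.2643  0.1   ] [ 0.5024 -0.2579  0.1053]
h1 [ 0.4981 -0.2536  0.13  ] [ 0.4961 -0.2559  0.1281]
h2 [ 0.4623 -0.2719  0.15  ] [ 0.4758 -0.2569  0.1614]
bR [ 0.5701 -0.2123  0.008 ] [ 0.5658 -0.2175  0.0028]
bL [ 0.5696 -0.2833  0.008 ] [ 0.5678 -0.2856  0.0059]
bB [ 0.4603 -0.2218  0.008 ] [ 0.4494 -0.2332 -0.0033]
```

```bash
cat >> h.py <<'E'
def cloud(n,D):
    c=P[n];v,u=np.mgrid[0:400,0:640];q=np.stack([(u-c["cx"])/c["fx"]*D,(v-c["cy"])/c["fy"]*D,D],-1)
    return (q-c["t"])@c["R"]
E
python3 - <<'E'
from h import *
import cv2
np.set_printoptions(precision=4,suppress=True)
for n in("top","scene"):
    D=np.load(n+"0.npy");X=cloud(n,D);im=cv2.imread(f"pics/{n}0.png").astype(int)
    near=(abs(X[...,0]-.5)<.1)&(abs(X[...,1]+.26)<.05)&(D>0)
    m=near&(X[...,2]>.118); Q=X[m]; print(n,"handle",len(Q),Q.mean(0),Q.min(0),Q.max(0))
    for z0 in(.12,.13,.14,.15,.16):
        q=Q[abs(Q[:,2]-z0)<.006]; print(z0,len(q),q.mean(0) if len(q) else "")
    # steel: unsaturated
    sat=im.max(-1)-im.min(-1); m=near&(X[...,2]>.02)&(sat<50)&(im.min(-1)>90); q=X[m]; print("steel",len(q)); print(q[np.argsort(q[:,2])][::max(1,len(q)//12)])
    m=near&(abs(X[...,2]-.008)<.006)&(im[...,2]>170)
    q=X[m];r=cv2.minAreaRect((q[:,:2]*1000).astype(np.float32)); print("base",len(q),r)
    # bed top
    m=(abs(X[...,2]-.065)<.006)&(abs(X[...,0]-.56)<.13)&(abs(X[...,1]-.04)<.08)
    mw=m&(im.min(-1)>150)
    print("bed",mw.sum(),cv2.minAreaRect((X[mw][:,:2]*1000).astype(np.float32)))
    # slot floor / dark pixels inside the bed
    m=(D>0)&(abs(X[...,0]-.54)<.07)&(abs(X[...,1]-.038)<.013)&(im.max(-1)<130)
    v,u=np.nonzero(m); pts=np.array([at(n,a,b,.062) for a,b in zip(u,v)])
    if len(pts)>10: print("slot",len(pts),pts.mean(0),np.polyfit(pts[:,0],pts[:,1],1))
E
```

```text
top handle 149 [ 0.4733 -0.2614  0.1516] [ 0.4501 -0.2777  0.1181] [ 0.501  -0.2482  0.1763]
0.12 15 [ 0.4949 -0.2582  0.1223]
0.13 20 [ 0.4898 -0.2577  0.1292]
0.14 27 [ 0.4837 -0.2598  0.1401]
0.15 24 [ 0.4764 -0.2605  0.1498]
0.16 41 [ 0.464  -0.2613  0.1615]
steel 50
[[ 0.5514 -0.2574  0.0339]
 [ 0.5538 -0.257   0.0379]
 [ 0.546  -0.2514  0.0448]
 [ 0.5393 -0.2618  0.054 ]
 [ 0.5324 -0.2535  0.0585]
 [ 0.5301 -0.2653  0.063 ]
 [ 0.5293 -0.2609  0.0686]
 [ 0.5248 -0.2556  0.076 ]
 [ 0.5195 -0.2669  0.0797]
 [ 0.5157 -0.2623  0.084 ]
 [ 0.5148 -0.2578  0.0905]
 [ 0.5147 -0.2508  0.0938]
 [ 0.5064 -0.258   0.099 ]]
base 272 ((491.00860595703125, -267.54058837890625), (164.32640075683594, 85.53546905517578), 2.8970155715942383)
bed 1300 ((561.6815185546875, 41.122589111328125), (201.55136108398438, 99.68428802490234), 6.628983974456787)
slot 59 [0.5254 0.0359 0.062 ] [ 0.1265 -0.0305]
scene handle 182 [ 0.4828 -0.2584  0.1425] [ 0.4564 -0.2789  0.1183] [ 0.5062 -0.243   0.1675]
0.12 30 [ 0.4963 -0.2563  0.122 ]
0.13 45 [ 0.4901 -0.2562  0.1306]
0.14 40 [ 0.4853 -0.2587  0.1394]
0.15 47 [ 0.4774 -0.2585  0.1502]
0.16 42 [ 0.471  -0.2602  0.16  ]
steel 102
[[ 0.5546 -0.2579  0.0323]
 [ 0.5477 -0.255   0.0377]
 [ 0.5443 -0.2528  0.0448]
 [ 0.5432 -0.2577  0.0501]
 [ 0.5389 -0.2567  0.056 ]
 [ 0.5385 -0.2466  0.0642]
 [ 0.5264 -0.2629  0.0703]
 [ 0.5276 -0.2516  0.0758]
 [ 0.5221 -0.2562  0.0827]
 [ 0.5207 -0.2524  0.0873]
 [ 0.5132 -0.2546  0.0941]
 [ 0.5013 -0.2569  0.0987]
 [ 0.5068 -0.2596  0.1042]]
base 165 ((503.4469299316406, -259.0545654296875), (138.97891235351562, 69.79170227050781), 5.02119255065918)
bed 339 ((565.6447143554688, 43.456321716308594), (204.25009155273438, 100.2444076538086), 6.774701118469238)
```

Measured positions:

| Item | World position | Yaw |
|---|---|---|
| drill origin | about (0.5635, 0.041) | 6.65° |
| offcut | drill x of about +19 mm | – |
| rest origin | about (0.517, -0.259) | 3.3° |
| handle centre | about (0.476, -0.2615, 0.1385) | – |

The plan is to grip straight down, closing across the handle's wide way. First I turn -16.4° about tool z and travel via (0.43, 0.2) to above the handle.

Emit:
{"method": "jog_arm", "body": {"increments": [[[0,0,0,0,0,-0.91,1],[0,0,0,0,0,-0.91,1],[0,0,0,0,0,-0.91,1],[-0.52,-0.98,0,0,0,0,1],[-0.52,-0.98,0,0,0,0,1]]]}}

```text
time: 0.52
tool_pos: [0.1864, 0.6006, 0.3027]
tcp_rot: [0.096, -3.14, 0.002]
wrist_force: [-0.1, -0.1, -0.0]
width: 1.0
grip_force: 0.0
```

Emit:
{"method": "jog_arm", "body": {"increments": [[[-0.52,-0.98,0,0,0,0,1],[-0.52,-0.98,0,0,0,0,1],[-0.52,-0.98,0,0,0,0,1],[-0.52,-0.98,0,0,0,0,1],[-0.52,-0.98,0,0,0,0,1]]]}}

```text
time: 0.93
tool_pos: [0.2737, 0.4567, 0.3033]
tcp_rot: [0.092, -3.14, 0.001]
wrist_force: [0.7, -0.4, 0.7]
width: 1.001
grip_force: 0.0
```

Emit:
{"method": "jog_arm", "body": {"increments": [[[-0.52,-0.98,0,0,0,0,1],[-0.52,-0.98,0,0,0,0,1],[-0.52,-0.98,0,0,0,0,1],[-0.52,-0.98,0,0,0,0,1],[-0.52,-0.98,0,0,0,0,1]]]}}

```text
time: 1.35
tool_pos: [0.36, 0.3146, 0.3035]
tcp_rot: [0.092, -3.14, 0.001]
wrist_force: [1.7, 0.1, 0.0]
width: 1.0
grip_force: 0.0
```

Emit:
{"method": "jog_arm", "body": {"increments": [[[-0.137,-0.97,0,0,0,0,1],[-0.137,-0.97,0,0,0,0,1],[-0.137,-0.97,0,0,0,0,1],[-0.137,-0.97,0,0,0,0,1],[-0.137,-0.97,0,0,0,0,1]]]}}

```text
time: 1.77
tool_pos: [0.3885, 0.1707, 0.3035]
tcp_rot: [0.092, -3.14, 0.0]
wrist_force: [0.3, -1.0, -0.2]
width: 1.003
grip_force: 0.0
```

Emit:
{"method": "jog_arm", "body": {"increments": [[[-0.137,-0.97,0,0,0,0,1],[-0.137,-0.97,0,0,0,0,1],[-0.137,-0.97,0,0,0,0,1],[-0.137,-0.97,0,0,0,0,1],[-0.137,-0.97,0,0,0,0,1]]]}}

```text
time: 2.18
tool_pos: [0.4174, 0.0267, 0.3036]
tcp_rot: [0.091, -3.14, -0.0]
wrist_force: [0.0, -0.4, 0.1]
width: 1.002
grip_force: 0.0
```

Emit:
{"method": "jog_arm", "body": {"increments": [[[-0.137,-0.97,0,0,0,0,1],[-0.137,-0.97,0,0,0,0,1],[-0.137,-0.97,0,0,0,0,1],[-0.137,-0.97,0,0,0,0,1],[-0.137,-0.97,0,0,0,0,1]]]}}

```text
time: 2.6
tool_pos: [0.4464, -0.1174, 0.3035]
tcp_rot: [0.091, -3.14, -0.0]
wrist_force: [0.7, 0.6, 0.6]
width: 0.999
grip_force: 0.0
```

Emit:
{"method": "jog_arm", "body": {"increments": [[[-0.137,-0.97,0,0,0,0,1],[-0.137,-0.97,0,0,0,0,1],[-0.137,-0.97,0,0,0,0,1],[-0.137,-0.97,0,0,0,0,1],[0,0,0,0,0,0,1]]]}}

```text
time: 3.02
tool_pos: [0.4704, -0.2354, 0.3035]
tcp_rot: [-0.086, 3.14, -0.004]
wrist_force: [0.3, 0.3, 0.4]
width: 1.0
grip_force: 0.0
```

Emit:
{"method": "jog_arm", "body": {"increments": [[[-0.13,-0.88,0,0,0,0,1],[0,0,0.93,0,0,0,1],[0,0,0.93,0,0,0,1],[0,0,0.93,0,0,0,1],[0,0,0.93,0,0,0,1]]]}}

```text
time: 3.43
tool_pos: [0.4749, -0.2569, 0.1909]
tcp_rot: [0.091, -3.14, -0.0]
wrist_force: [0.0, -0.7, -0.4]
width: 1.003
grip_force: 0.0
```

Emit:
{"method": "jog_arm", "body": {"increments": [[[0,0,0,0,0,0,1],[0,0,0,0,0,0,1],[0,0,0,0,0,0,1],[0,0,0,0,0,0,1],[0,0,0,0,0,0,1]]]}}

```text
time: 3.85
tool_pos: [0.4766, -0.258, 0.1947]
tcp_rot: [-0.091, 3.137, -0.004]
wrist_force: [-0.1, -0.3, 0.4]
width: 1.003
grip_force: 0.0
```

```bash
python3 - <<'E'
from h import *
import cv2
o=np.zeros((600,800,3),np.uint8)
p,_=viewer.read_camera("top");q,_=viewer.read_camera("scene")
o[:400,:400]=cv2.resize(p[170:250,370:450],None,fx=5,fy=5,interpolation=2);o[:480,400:]=cv2.resize(q[120:216,210:290],None,fx=5,fy=5,interpolation=2)
cv2.imwrite("pics/g1.png",o)
E
```

```text
(no output)
```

View pics/g1.png

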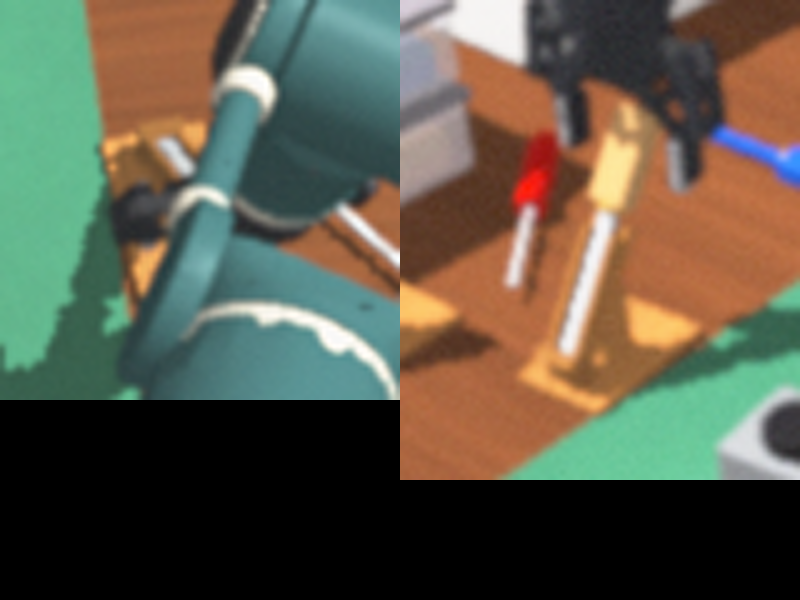

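The handle sits between the open fingers: in the scene crop the handle is at (620,150) and the fingers are at (570,110) and (685,160). I'll shift 2 mm in -y and close.

Emit:
{"method": "jog_arm", "body": {"increments": [[[0,-0.07,0.05,0,0,0,1],[0,0,0,0,0,0,-1],[0,0,0,0,0,0,-1],[0,0,0,0,0,0,-1],[0,0,0,0,0,0,-1]]], "force": 60}}

```text
time: 4.37
tool_pos: [0.4753, -0.2594, 0.1907]
tcp_rot: [0.091, -3.14, -0.0]
wrist_force: [-0.3, 0.3, 0.1]
width: 0.453
grip_force: 0.0
```

Emit:
{"method": "jog_arm", "body": {"increments": [[[0,0,0,0,0,0,-1],[0,0,0,0,0,0,-1],[0,0,0,0,0,0,-1],[0,0,0,0,0,0,-1],[0,0,0,0,0,0,-1]]]}}

```text
time: 4.78
tool_pos: [0.4754, -0.2595, 0.1909]
tcp_rot: [0.091, -3.14, 0.0]
wrist_force: [-1.4, 0.3, 1.9]
width: 0.321
grip_force: 58.7
```

Gripped at 27 mm opening and centred. The grasp pose to return to is (0.4754, -0.2595, 0.1909). Lift straight up and carry to above the slot.

Emit:
{"method": "jog_arm", "body": {"increments": [[[0,0,-0.5,0,0,0,-1],[0,0,-0.9,0,0,0,-1],[0,0,-0.9,0,0,0,-1],[0,0,-0.9,0,0,0,-1],[0,0.5,0,0,0,0,-1]]]}}

```text
time: 5.2
tool_pos: [0.4774, -0.2474, 0.2932]
tcp_rot: [-0.089, 3.131, -0.011]
wrist_force: [0.9, -0.9, 0.6]
width: 0.32
grip_force: 59.2
```

Emit:
{"method": "jog_arm", "body": {"increments": [[[0,0.91,0,0,0,0,-1],[0,0.91,0,0,0,0,-1],[0,0.91,0,0,0,0,-1],[0,0.91,0,0,0,0,-1],[0,0.91,0,0,0,0,-1]]]}}

```text
time: 5.62
tool_pos: [0.4659, -0.1066, 0.2858]
tcp_rot: [0.091, -3.139, -0.001]
wrist_force: [0.0, -0.1, -1.5]
width: 0.318
grip_force: 59.1
```

Emit:
{"method": "jog_arm", "body": {"increments": [[[0,0.91,0,0,0,0,-1],[0,0.91,0,0,0,0,-1],[0,0.91,0,0,0,0,-1],[0,0.91,0,0,0,0,-1],[0,0.91,0,0,0,-0.55,-1]]]}}

```text
time: 6.03
tool_pos: [0.4578, 0.0297, 0.2859]
tcp_rot: [0.182, -3.135, -0.0]
wrist_force: [1.0, -0.2, -0.7]
width: 0.318
grip_force: 59.1
```

Emit:
{"method": "jog_arm", "body": {"increments": [[[0,0,0,0,0,0,-1],[0,0,0,0,0,0,-1],[0,0,0,0,0,0,-1],[0,0,0,0,0,0,-1],[0,0,0,0,0,0,-1]]]}}

```text
time: 6.45
tool_pos: [0.4587, 0.0273, 0.2866]
tcp_rot: [0.179, -3.136, 0.0]
wrist_force: [-0.4, 0.1, -0.9]
width: 0.317
grip_force: 59.3
```

```bash
python3 - <<'E'
from h import *
import cv2
o=np.zeros((600,800,3),np.uint8)
p,d=viewer.read_camera("top");q,e=viewer.read_camera("scene")
np.save("top1.npy",d);np.save("scene1.npy",e);cv2.imwrite("pics/top1.png",p);cv2.imwrite("pics/scene1.png",q)
o[:600,:400]=cv2.resize(p[140:260,270:350],None,fx=5,fy=5,interpolation=2);o[:,400:]=cv2.resize(q[160:280,260:340],None,fx=5,fy=5,interpolation=2)
cv2.imwrite("pics/g2.png",o); s=read_state(); print(s["tool_pos"],s["tcp_rot"])
E
```

```text
[0.45873561 0.02726422 0.28667217] [ 1.78924665e-01 -3.13627611e+00  1.58376084e-04]
```

View pics/g2.png

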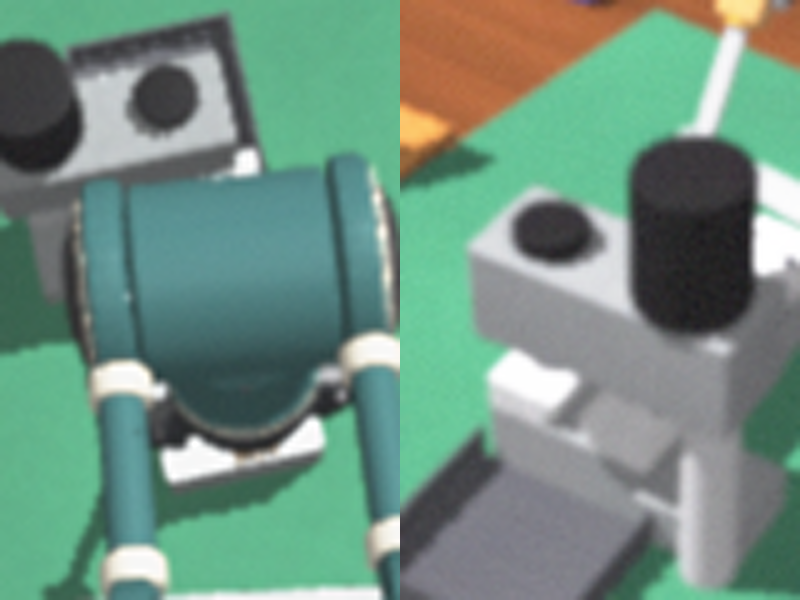

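In the top picture the wrist at (240,280) hides the blade. In scene the shank shows from (734,40) to (705,130) in the crop, above the motor. I'll check its line against my model, and the wrist's clearance to the motor.

```bash
python3 - <<'E'
from h import *
import cv2
np.set_printoptions(precision=4,suppress=True)
yaw=np.radians(6.6);u=np.array([np.cos(yaw),np.sin(yaw),0]);w=np.array([-u[1],u[0],0])
tcp=np.array([.4587,.0273,.2867]);ax=np.array([*(u[:2]*.574),-.819])
g=np.array([.4754,-.2595,.1909]); y0=np.radians(3.35);ur=np.array([np.cos(y0),np.sin(y0),0]);wr=np.array([-ur[1],ur[0],0])
for tip0 in([.552,-.257,.03],[.553,-.2555,.03]):
    d=np.array(tip0)-g; a,b=d@ur,d@wr; tip=tcp+a*u+b*w+[0,0,d[2]]; print("rel",a,b,d[2],"tip",tip)
    for s in(.1,.08,.06,.03,0): 
        q=proj("scene",tip-s*ax); print(s,q,"crop",(q[0]+.4-260)*5+400,(q[1]+.4-160)*5)
D=np.load("top1.npy");X=cloud("top",D);O=np.array([.5635,.0412,0])
r=X-O;dx=r@u;dy=r@w;v,uu=np.mgrid[0:400,0:640]
m=(D>0)&(X[...,2]>.27)&(abs(dy)<.15)&(dx>-.25)
for z in np.arange(.27,.6,.03):
    k=m&(abs(X[...,2]-z)<.015)
    if k.any(): print(z,k.sum(),"x",dx[k].min(),dx[k].max(),"y",dy[k].min(),dy[k].max())
D=np.load("scene1.npy");X=cloud("scene",D);r=X-O;dx=r@u;dy=r@w
m=(D>0)&(abs(dy)<.03)&(abs(dx+.06)<.12)&(X[...,2]>.15)&(X[...,2]<.215)
im=cv2.imread("pics/scene1.png").astype(int);m&=(im.max(-1)-im.min(-1)<40)&(im.min(-1)>130)
for z in(.16,.17,.18,.19,.2):
    k=m&(abs(X[...,2]-z)<.006); print(z,k.sum(),dx[k].mean(),dy[k].mean(),np.median(dy[k]))
E
```

```text
rel 0.07661519415936856 -0.0019804100389227137 -0.1609 tip [0.535  0.0341 0.1258]
0.1 [327.4525 162.983 ] crop 739.2624900029195 16.91475430573732
0.08 [325.2221 169.9176] crop 728.1103039206408 51.58793997102592
0.06 [323.0017 176.821 ] crop 717.0083470566072 86.10495831654461
0.03 [319.6898 187.118 ] crop 700.448851722185 137.58997228759668
0 [316.4001 197.3459] crop 684.0004810757237 188.72948924943145
rel 0.07770113819553591 -0.0005414084578559807 -0.1609 tip [0.5359 0.0357 0.1258]
0.1 [327.7082 163.3127] crop 740.5411891951089 18.563436628276122
0.08 [325.4744 170.2552] crop 729.3721761193626 53.276228716937055
0.06 [323.2507 177.1665] crop 718.2535307764346 87.83248014927963
0.03 [319.9339 187.4751] crop 701.6692594764013 139.375652108681
0 [316.6393 197.7145] crop 685.1964169648502 190.57250838727427
0.27 28 x -0.11913381703587018 -0.10697583687996456 y -0.05512917634320677 0.04533155789098415
0.30000000000000004 44 x -0.11897740048651 -0.09935288089405521 y -0.054890133353754006 0.05027742175252311
0.33000000000000007 45 x -0.11713319838119159 -0.09967821206606238 y -0.051826
[... 579 characters left out ...]
52
0.5100000000000002 50 x -0.14508329906178344 -0.13708951883894407 y -0.021289898948162467 0.01905356265362948
0.5400000000000003 9 x -0.1434322788630385 -0.11365287577762727 y -0.008055651909451574 0.04078081931193962
0.5700000000000003 454 x -0.16450484156755116 -0.059359517723570704 y -0.06999480724302572 0.06514080116902587
0.16 19 -0.04933449368741325 -0.0016501811779342345 -0.002099395595217815
0.17 20 -0.05558917661459868 -0.0019970955824302234 -0.0017019956642589213
0.18 21 -0.06322462377528107 -0.002014844483919281 -0.001978482117766179
0.19 18 -0.07020743157778675 -0.002139602883866955 -0.0022863300291513667
0.2 17 -0.07638530114294763 -0.001894823553364063 -0.0017708965732780608
```

The model matches: shank y is about -2 to -4 mm in the drill frame, and tip x is about -27 mm. I'll shift +3 mm and descend, watching the wrist force.

Emit:
{"method": "jog_arm", "body": {"increments": [[[0,0.1,0.3,0,0,0,-1],[0,0,0.5,0,0,0,-1],[0,0,0.5,0,0,0,-1],[0,0,0.4,0,0,0,-1],[0,0,0.2,0,0,0,-1]]]}}

```text
time: 6.97
tool_pos: [0.4571, 0.0309, 0.2273]
tcp_rot: [0.181, -3.133, -0.0]
wrist_force: [-0.7, -0.6, -0.4]
width: 0.317
grip_force: 59.2
```

Emit:
{"method": "jog_arm", "body": {"increments": [[[0,0,0.08,0,0,0,-1],[0,0,0.08,0,0,0,-1],[0,0,0.08,0,0,0,-1],[0,0,0,0,0,0,-1],[0,0,0,0,0,0,-1]]]}}

```text
time: 7.38
tool_pos: [0.4587, 0.0311, 0.2231]
tcp_rot: [-0.181, 3.135, -0.0]
wrist_force: [-0.2, -0.0, -0.7]
width: 0.323
grip_force: 59.2
```

Emit:
{"method": "jog_arm", "body": {"increments": [[[0,0,0.09,0,0,0,-1],[0,0,0.09,0,0,0,-1],[0,0,0.09,0,0,0,-1],[0,0,0,0,0,0,-1],[0,0,0,0,0,0,-1]]]}}

```text
time: 7.8
tool_pos: [0.4581, 0.0311, 0.2142]
tcp_rot: [0.182, -3.136, -0.0]
wrist_force: [-0.1, -0.1, -0.8]
width: 0.319
grip_force: 59.2
```

Emit:
{"method": "jog_arm", "body": {"increments": [[[0,0,0.08,0,0,0,-1],[0,0,0.08,0,0,0,-1],[0,0,0,0,0,0,-1],[0,0,0,0,0,0,-1],[0,0,0,0,0,0,-1]]]}}

```text
time: 8.22
tool_pos: [0.4583, 0.031, 0.2097]
tcp_rot: [0.182, -3.136, 0.0]
wrist_force: [0.3, 0.0, -0.4]
width: 0.322
grip_force: 59.2
```

No contact forces, and the tip is about 49 mm above the table in the slot. Now push along the slot (-tool x).

Emit:
{"method": "jog_arm", "body": {"increments": [[[-0.2,0,0,0,0,0,-1],[-0.2,0,0,0,0,0,-1],[-0.2,0,0,0,0,0,-1],[-0.2,0,0,0,0,0,-1],[-0.2,0,0,0,0,0,-1]]]}}

```text
time: 8.63
tool_pos: [0.4891, 0.0346, 0.2098]
tcp_rot: [-0.182, 3.136, -0.0]
wrist_force: [-0.1, -0.0, -1.3]
width: 0.32
grip_force: 59.2
```

Emit:
{"method": "jog_arm", "body": {"increments": [[[-0.2,0,0,0,0,0,-1],[-0.2,0,0,0,0,0,-1],[-0.2,0,0,0,0,0,-1],[-0.2,0,0,0,0,0,-1],[-0.2,0,0,0,0,0,-1]]]}}

```text
time: 9.05
tool_pos: [0.5185, 0.0381, 0.2096]
tcp_rot: [0.182, -3.136, 0.0]
wrist_force: [-0.5, 0.2, -1.6]
width: 0.319
grip_force: 59.3
```

Emit:
{"method": "jog_arm", "body": {"increments": [[[-0.2,0,0,0,0,0,-1],[-0.2,0,0,0,0,0,-1],[-0.2,0,0,0,0,0,-1],[-0.2,0,0,0,0,0,-1],[-0.2,0,0,0,0,0,-1]]]}}

```text
time: 9.47
tool_pos: [0.5483, 0.0415, 0.2096]
tcp_rot: [0.182, -3.136, 0.0]
wrist_force: [-0.4, 0.0, -1.4]
width: 0.32
grip_force: 59.3
```

Emit:
{"method": "jog_arm", "body": {"increments": [[[-0.2,0,0,0,0,0,-1],[-0.2,0,0,0,0,0,-1],[-0.2,0,0,0,0,0,-1],[-0.2,0,0,0,0,0,-1],[-0.2,0,0,0,0,0,-1]]]}}

```text
time: 9.88
tool_pos: [0.5781, 0.045, 0.2097]
tcp_rot: [0.182, -3.136, 0.0]
wrist_force: [-0.9, -0.5, -0.4]
width: 0.319
grip_force: 59.2
```

```bash
python3 - <<'E'
from h import *
import cv2
q,e=viewer.read_camera("scene")
cv2.imwrite("pics/g3.png",cv2.resize(q[190:300,240:350],None,fx=5,fy=5,interpolation=2))
E
```

View pics/g3.png

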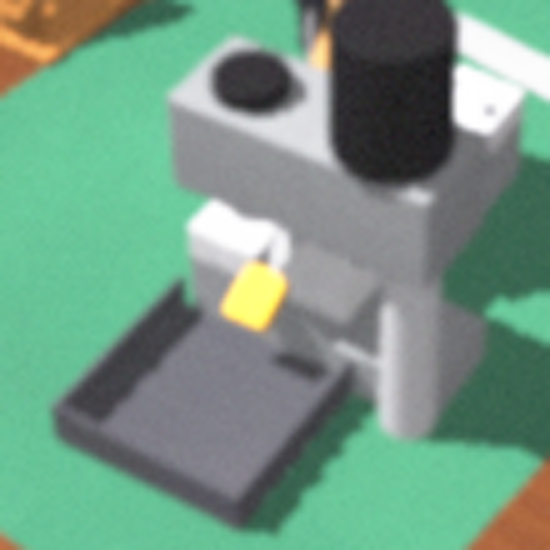

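The brass offcut at (255,295) is tipping out of the slot's open end, with the blade behind it at (275,245). Push a little further.

Emit:
{"method": "jog_arm", "body": {"increments": [[[-0.15,0,0,0,0,0,-1],[-0.15,0,0,0,0,0,-1],[-0.1,0,0,0,0,0,-1],[0,0,0,0,0,0,-1],[0,0,0,0,0,0,-1]]]}}

```text
time: 10.35
tool_pos: [0.5896, 0.0463, 0.2097]
tcp_rot: [0.182, -3.136, 0.0]
wrist_force: [-0.5, -1.2, -0.6]
width: 0.321
grip_force: 59.2
```

```bash
python3 - <<'E'
from h import *
import cv2
q,e=viewer.read_camera("scene")
h=cv2.cvtColor(q,cv2.COLOR_BGR2HSV);m=cv2.inRange(h,(20,120,150),(35,255,255));m[:235]=0;m[:,:240]=0;m[300:]=0;m[:,330:]=0
X=cloud("scene",e)[m>0];print(len(X),X.mean(0) if len(X) else "")
r=X.mean(0)-[.5635,.0412,0];a=np.radians(6.6);print("drill",r[0]*np.cos(a)+r[1]*np.sin(a),-r[0]*np.sin(a)+r[1]*np.cos(a),r[2])
E
```

```text
46 [0.68040653 0.05866072 0.02871433]
drill 0.11813864753701463 0.003908105312413389 0.028714330752602345
```

The offcut is down in the tray. Retract along the slot, then check.

Emit:
{"method": "jog_arm", "body": {"increments": [[[0.3,0,0,0,0,0,-1],[0.5,0,0,0,0,0,-1],[0.5,0,0,0,0,0,-1],[0.5,0,0,0,0,0,-1],[0.5,0,0,0,0,0,-1]]]}}

```text
time: 10.82
tool_pos: [0.5192, 0.0382, 0.2095]
tcp_rot: [0.182, -3.136, 0.0]
wrist_force: [0.1, -1.1, -0.7]
width: 0.319
grip_force: 59.3
```

Emit:
{"method": "jog_arm", "body": {"increments": [[[0.5,0,0,0,0,0,-1],[0.5,0,0,0,0,0,-1],[0.5,0,0,0,0,0,-1],[0.3,0,0,0,0,0,-1],[0,0,0,0,0,0,-1]]]}}

```text
time: 11.23
tool_pos: [0.4649, 0.0319, 0.2093]
tcp_rot: [0.181, -3.135, -0.0]
wrist_force: [-0.5, -0.1, -0.8]
width: 0.318
grip_force: 59.3
```

```bash
python3 - <<'E'
from h import *
import cv2
q,e=viewer.read_camera("scene")
cv2.imwrite("pics/g4.png",cv2.resize(q[190:300,240:350],None,fx=5,fy=5,interpolation=2))
h=cv2.cvtColor(q,cv2.COLOR_BGR2HSV);m=cv2.inRange(h,(20,120,150),(35,255,255));m[:235]=0;m[:,:240]=0;m[300:]=0;m[:,330:]=0
X=cloud("scene",e)[m>0];print(len(X),X.mean(0),X.min(0),X.max(0))
E
```

```text
47 [0.67948337 0.05768947 0.02818085] [0.66457698 0.04287544 0.01239403] [0.68565883 0.06886886 0.0348461 ]
```

View pics/g4.png

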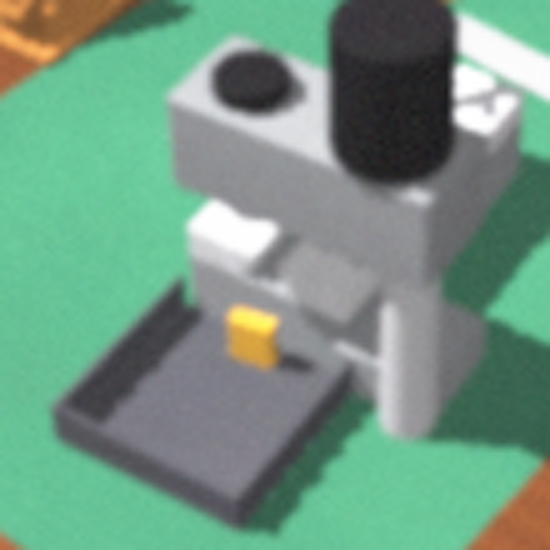

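The offcut stands on end in the tray at (253,337), centre height about 19 mm, inside the limits. Lift out and return to above the rest.

Emit:
{"method": "jog_arm", "body": {"increments": [[[0,0,-0.3,0,0,0,-1],[0,0,-0.6,0,0,0,-1],[0,0,-0.7,0,0,0,-1],[0,0,-0.7,0,0,0,-1],[0,0,-0.3,0,0,0.55,-1]]]}}

```text
time: 11.7
tool_pos: [0.4697, 0.0322, 0.2919]
tcp_rot: [-0.09, 3.134, -0.0]
wrist_force: [0.3, 0.2, -1.0]
width: 0.321
grip_force: 59.3
```

Emit:
{"method": "jog_arm", "body": {"increments": [[[0.02,-0.97,0,0,0,0,-1],[0.02,-0.97,0,0,0,0,-1],[0.02,-0.97,0,0,0,0,-1],[0.02,-0.97,0,0,0,0,-1],[0.02,-0.97,0,0,0,0,-1]]]}}

```text
time: 12.12
tool_pos: [0.4738, -0.1148, 0.2889]
tcp_rot: [-0.092, 3.138, -0.001]
wrist_force: [0.8, -0.1, -0.8]
width: 0.319
grip_force: 59.3
```

Emit:
{"method": "jog_arm", "body": {"increments": [[[0.02,-0.97,0,0,0,0,-1],[0.02,-0.97,0,0,0,0,-1],[0.02,-0.97,0,0,0,0,-1],[0.02,-0.8,0,0,0,0,-1],[0.02,-0.7,0,0,0,0,-1]]]}}

```text
time: 12.53
tool_pos: [0.4783, -0.248, 0.2887]
tcp_rot: [-0.09, 3.139, -0.002]
wrist_force: [0.8, 0.0, -1.6]
width: 0.321
grip_force: 59.3
```

Emit:
{"method": "jog_arm", "body": {"increments": [[[0,0,0,0,0,0,-1],[0,0,0,0,0,0,-1],[0,0,0,0,0,0,-1],[0,0,0,0,0,0,-1],[0,0,0,0,0,0,-1]]]}}

```text
time: 12.95
tool_pos: [0.4776, -0.2447, 0.2878]
tcp_rot: [-0.093, 3.14, 0.0]
wrist_force: [-0.9, 0.1, -1.1]
width: 0.32
grip_force: 59.4
```

Emit:
{"method": "jog_arm", "body": {"increments": [[[0.1,-0.49,0,0,0,0,-1],[0,0,0,0,0,0,-1],[0,0,0.5,0,0,0,-1],[0,0,0.5,0,0,0,-1],[0,0,0,0,0,0,-1]]]}}

```text
time: 13.37
tool_pos: [0.4738, -0.2587, 0.2547]
tcp_rot: [0.092, -3.136, -0.005]
wrist_force: [-0.1, 1.2, -2.0]
width: 0.319
grip_force: 59.5
```

Emit:
{"method": "jog_arm", "body": {"increments": [[[0,0,0,0,0,0,-1],[0,0,0,0,0,0,-1],[0,0,0,0,0,0,-1],[0,0,0,0,0,0,-1],[0,0,0,0,0,0,-1]]]}}

```text
time: 13.78
tool_pos: [0.4757, -0.2606, 0.2586]
tcp_rot: [-0.091, 3.139, -0.001]
wrist_force: [0.4, 0.3, -0.5]
width: 0.322
grip_force: 59.5
```

Emit:
{"method": "jog_arm", "body": {"increments": [[[0,0.035,0.4,0,0,0,-1],[0,0,0.5,0,0,0,-1],[0,0,0.5,0,0,0,-1],[0,0,0.3,0,0,0,-1],[0,0,0.2,0,0,0,-1]]]}}

```text
time: 14.2
tool_pos: [0.4743, -0.2588, 0.1986]
tcp_rot: [0.091, -3.138, -0.002]
wrist_force: [0.3, 0.3, -1.2]
width: 0.321
grip_force: 59.5
```

Emit:
{"method": "jog_arm", "body": {"increments": [[[0,0,0.1,0,0,0,-1],[0,0,0.1,0,0,0,-1],[0,0,0.05,0,0,0,-1],[0,0,0,0,0,0,-1],[0,0,0,0,0,0,-1]]]}}

```text
time: 14.62
tool_pos: [0.4755, -0.2596, 0.1937]
tcp_rot: [-0.091, 3.139, -0.001]
wrist_force: [-0.0, 0.7, -1.2]
width: 0.321
grip_force: 59.5
```

Emit:
{"method": "jog_arm", "body": {"increments": [[[0,0,0.04,0,0,0,-1],[0,0,0.04,0,0,0,-1],[0,0,0,0,0,0,-1],[0,0,0,0,0,0,-1],[0,0,0,0,0,0,-1]]]}}

```text
time: 15.03
tool_pos: [0.4753, -0.2595, 0.1909]
tcp_rot: [-0.091, 3.14, -0.0]
wrist_force: [-0.8, 0.2, -0.7]
width: 0.319
grip_force: 59.6
```

```bash
python3 - <<'E'
from h import *
import cv2
q,e=viewer.read_camera("scene")
cv2.imwrite("pics/g5.png",cv2.resize(q[120:216,210:290],None,fx=5,fy=5,interpolation=2))
E
```

```text
(no output)
```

View pics/g5.png

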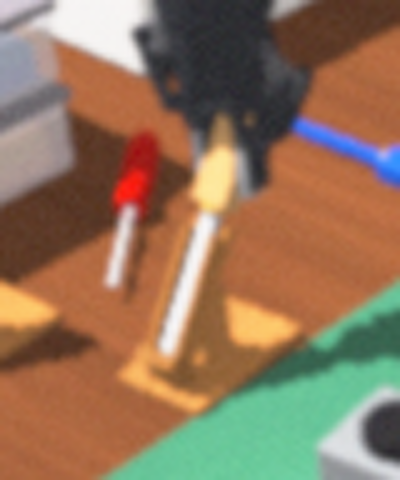

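The blade lies in the channel with its end at (165,350), the same place as before the grasp. Release and rise.

Emit:
{"method": "jog_arm", "body": {"increments": [[[0,0,0,0,0,0,-0.2],[0,0,0,0,0,0,0.1],[0,0,0,0,0,0,0.5],[0,0,0,0,0,0,1],[0,0,0,0,0,0,1]]]}}

```text
time: 15.5
tool_pos: [0.4753, -0.2594, 0.1909]
tcp_rot: [-0.091, 3.14, -0.0]
wrist_force: [-0.3, -0.1, 0.2]
width: 0.939
grip_force: 0.0
```

Emit:
{"method": "jog_arm", "body": {"increments": [[[0,0,0,0,0,0,1],[0,0,0,0,0,0,1],[0,0,-0.2,0,0,0,1],[0,0,-0.4,0,0,0,1],[0,0,-0.6,0,0,0,1]]]}}

```text
time: 15.92
tool_pos: [0.4743, -0.2588, 0.2263]
tcp_rot: [0.091, -3.138, -0.003]
wrist_force: [0.5, -0.5, -0.1]
width: 0.996
grip_force: 0.0
```

Emit:
{"method": "jog_arm", "body": {"increments": [[[0,0,-0.8,0,0,0,1],[0,0,-0.8,0,0,0,1],[0,0,-0.4,0,0,0,1],[0,0,0,0,0,0,1],[0,0,0,0,0,0,1]]]}}

```text
time: 16.33
tool_pos: [0.4756, -0.2596, 0.2879]
tcp_rot: [-0.091, 3.138, -0.002]
wrist_force: [-0.5, -0.1, 0.0]
width: 0.998
grip_force: 0.0
```

```bash
python3 - <<'E'
from h import *
import cv2
np.set_printoptions(precision=4,suppress=True)
q,D=viewer.read_camera("scene")
a=cv2.resize(q[120:216,210:290],None,fx=5,fy=5,interpolation=2);b=cv2.resize(q[200:296,240:320],None,fx=5,fy=5,interpolation=2)
cv2.imwrite("pics/g6.png",np.hstack([a,b]))
X=cloud("scene",D);near=(abs(X[...,0]-.5)<.1)&(abs(X[...,1]+.26)<.05)&(D>0)
for z0 in(.12,.13,.14,.15,.16):
    k=X[near&(abs(X[...,2]-z0)<.006)];print(z0,len(k),k.mean(0))
E
```

```text
0.12 42 [ 0.4975 -0.2544  0.1198]
0.13 41 [ 0.491  -0.2551  0.1308]
0.14 45 [ 0.4851 -0.2562  0.1392]
0.15 48 [ 0.4767 -0.2542  0.1503]
0.16 43 [ 0.4702 -0.257   0.1595]
```

View pics/g6.png

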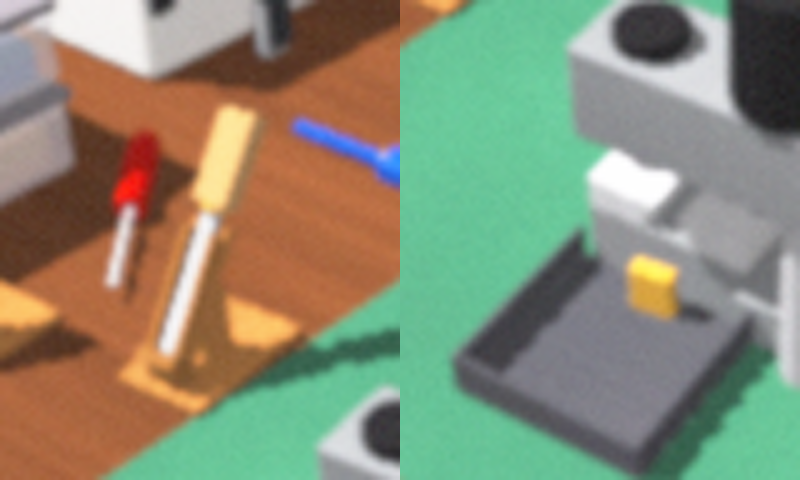

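The scraper is back in the channel, with its handle at (225,160) and blade end at (165,352), within about 3 mm of where it started. The offcut is in the tray at (652,290) and the gripper is clear of both. Handing in.

```bash
python3 -c "
from workcell import bot
print(bot.finish_job())"
```

```text
the job is handed in; nothing more can be done
None
```

I pushed the offcut out of the slot into the catch tray, where it stands on end, laid the scraper back in its rest blade down, and handed the job in after about 16 s; `finish_job()` returned no verdict.

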